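Roll two parked vials onto the viewing line

TASK

Two capped sample vials, a slim amber one and a thicker white one, lie on the dark viewing mat, each parked against its own metal stop bar. With the fingertips, push the top of each vial sideways to roll it away from its stop until it lies lengthways along the white line of the mat, its middle over the line; touch the vials only on top, without reaching down behind or beside them, pinching them or picking them up. Leave both at rest on the line and do not disturb the beaker, the flat dish or the standing vial beside the mat.

Things in the scene. Friction and masses are not known exactly. Their poses are not given: they have to be found in the camera images.
- line (a point): middle of the white line printed on the mat, on the mat's top face, 4 mm above the worktop. The line is 126 mm long and 3 mm wide, with a 12 mm cross bar at each end, and runs along this point's x axis; its y axis points across the line towards the stops and the parked vials; z is up.
- mat: fixed dark rubber mat 140 x 190 x 4 mm (x, y, z); origin at the centre of its underside, on the worktop. The line crosses it 40 mm from the centre on the -y side of its own frame, parallel to its x axis. Friction is about 0.6 and the pad damps rolling: a vial pressed lightly (2 to 5 N) on top rolls with the finger without slipping, its axis moving half as far as the fingertip, and one let go below 0.05 m/s stops within about 5 mm.
- stop_amber: fixed aluminium bar 56 x 12 x 16 mm (x, y, z), the parking stop of the amber vial; origin at the centre of its underside on the mat, its top 20 mm above the worktop; parallel to the line, 50 to 85 mm from it (centre to line). The vial starts on its -y side with about 1.5 mm between. The two stops lie in two lanes side by side, the nearer and the farther from the robot, lane centres 66 mm apart; which vial is in which lane varies.
- stop_white: the same kind of fixed bar, 56 x 12 x 16 mm, the parking stop of the white vial; same frame and distances.
- amber_vial: loose capped glass vial with brown body and white cap, 22 mm diameter, 55 mm long, 20 to 42 g, lying parallel to the line. Origin at the centre of its flat bottom end, on its axis; its own z axis runs along the vial to the cap.
- amber_vial_mid (a point): point on the amber vial's axis, half way along it, 11 mm above the mat when it lies on it; it moves with the vial (its x and y axes turn as the vial rolls, z runs to the cap).
- white_vial: loose capped white vial, 28 mm diameter, 44 mm long, 20 to 42 g, lying parallel to the line. Origin at the centre of its flat bottom end, on its axis; its own z axis runs along the vial to the cap.
- white_vial_mid (a point): point on the white vial's axis, half way along it, 14 mm above the mat when it lies on it; it moves with the vial (z runs to the cap).
- beaker: empty glass beaker standing beside the mat, 57 mm wide, 66 mm tall, loose; origin at the centre of its underside. A bystander.
- petri_dish: flat clear dish with lid, 55 mm wide, 14 mm high, loose; origin at the centre of its underside. A bystander.
- big_vial: short thick white vial standing upright beside the mat, 34 mm wide, 56 mm tall, loose; origin at the centre of its underside. A bystander.

How it is judged:
By the outcome, as a careful person would: the job done as asked, in the order asked, and still so for the second after the job is handed in, with the robot touching nothing.
It also fails if it takes over 64 s, if anything falls off the work surface, if the arm or the gripper's body presses on something with over 40 N, if the wrist force passes 120 N, or if a joint passes its speed limit or range.

ROBOT

A 6-joint arm with a two-finger parallel gripper is mounted at the origin on a cart in front of the work surface, level with it; the furniture and walls round the work are solid. World frame = base frame: x ahead of the robot, y to its left, z up, the work surface at z = 0. Lengths are in mm, angles in rad, forces in N, time in s.
With the tool pointing down it reaches from about 400 to 925 mm from the base axis. Payload 12.5 kg.
Tool frame: the origin (TCP) lies at the centre of the arm's flange, where the gripper is bolted on; the fingertips stand 190 mm ahead of it and the grasp point (between the pads) lies 171 mm ahead of it; z points along the fingers, y is the line along which they close (so a half turn about z gives the same grasp; the last joint's range is limited). The gripper opens to 95 mm and grips with 3 to 60 N. Pads are 20 mm wide; open, the fingers measure 119 mm over their backs; the gripper's body (75 mm by 180 mm) begins 59 mm behind the grasp point.
Start: joints at [-1.206, 0.491, 1.559, -0, 1.092, -0.106], TCP at [283.518, -556.994, 404.761] pointing down, gripper open.
Joint ranges: [-3.1, 3.1], [-0.84, 2.19], [0.05, 2.79], [-1.13, 4.28], [0.06, 2.93], [-2.69, 2.69]. Speed limits (rad/s): [2.22, 2.22, 2.79, 3.14, 3.14, 3.14].

INTERFACE

Orientations are given as [roll, pitch, yaw] about the fixed x, y, z axes, in that order (R = Rz(yaw) Ry(pitch) Rx(roll)).
In Python, from cell import env, read_camera, search_frame, cut_out gives the robot as it stands. The module is installed in compiled form; this text tells all that it offers.
- The arm moves only by the tool move_arm, never from a script. Its argument "commands" is a list of rows, each a list of 3 entries, a list of its own where there are three numbers: the shift along the world's x, y, z normalised to -1 to 1, where 1 is 0.03 m, then the turn about the world's z normalised to -1 to 1, where 1 is 0.08 rad, then the opening, from -1 (shut) to 1 (fully open), so that 0 is half open. A call has 1 to 20 rows; each row shifts and turns the commanded pose from where the row before left it; what a row does not reach is not made up. A row lasts 1/12 s, in which the tool goes at most 41.7 mm and 7.16 degrees, less where a joint would pass 70% of its speed; a pose out of reach is approached as far as the arm can. A call with a number of a shift or a turn outside -1 to 1 is refused whole. A call with a gripper value outside its range is refused whole. The fingers move at their own pace and stop on an object; the grip force is fixed at half the most. Time passes only in rows, so rows that do not move let the fingers close. It gives the time, the measured TCP pose, the force, the opening and the grip force at its end, in the units of the state.
- env.state(): the state, without advancing time (a new reading comes with each control period).
- read_camera(name): name is "scene" or "top" or "wrist"; returns a dict with "image" (400x640x3 uint8, red, green, blue), "fx", "fy", "cx", "cy" (pixels), "rvec" (rotation vector, rad) and "tvec" (3), from world to camera coordinates, as OpenCV has them. Camera axes: x right, y down, z forward; pixel columns grow to the right and rows downward; lengths in mm; the calibration is good to about 2 mm. A picture is of the moment at which its call begins. There is no depth.
- env.job_done(): hands the job in; it is judged then, once.
Trained networks look in a picture, given as the dict that the camera call returned (one of the last four; its "shot" number tells which), for a name from the list of things; names that differ only in an ending like _2 or _b are one class to them, and where a whole thing is asked for, a point or a joint stands for the part that bears it (a point fixed in the world has none). Each returns a list of dicts, best first, with "confidence" (0 to 1); they miss things now and then, are a little off and sometimes report something else, mostly with a low value. They report only what shows in the picture. A call takes as long as a camera call.
- search_frame(thing, picture): "at" ([column, row] in pixels, amid what is visible of it).
- cut_out(thing, picture): "region" (400x640 bool, what is visible of it) and "at" ([column, row] in pixels, amid what is visible of it).
The state is a dict: "t": time; "joints": joint angles; "qvel": joint speeds; "tau": joint torques, N m; "eef_pos": TCP position; "tcp_rot": TCP orientation; "ft_force": force on the tool from outside, world axes, zero at the start; "moment": the same for the moment, N m; "opening": opening from 0.0 (shut) to 1.0 (fully open); "grip_force": force on a finger pad.
Only numpy, scipy, OpenCV 4.12 (cv2) and the standard library are available. Lean on these libraries where they do the work, as an engineer would, in place of code of your own. Each camera call takes 0.05 s, during which the arm holds its last target. There are 200 camera calls.

## Working session

There is one attempt and no reset: what is moved stays moved. The work goes in short steps, Python scripts to look and compute and a tool call to move; the robot and the scene stay as the last step left them, time stands still between calls to the robot, and variables do not carry over. Pictures are saved under pics/ and viewed, at most 10 in all, crops included, and the job is handed in when it is done.

Besides the shell and the picture viewer there is one more tool, called after "Request:" as name([rows], argument=value, ...), one row to a line, values as JSON. move_arm: Moves the arm, as the interface text tells. Its arguments: {"type":"object","properties":{"commands":{"type":"array","items":{"type":"array"}}},"required":["commands"]}

```bash
mkdir -p pics
cat > h.py <<'E'
import numpy as np, cv2
from cell import env, read_camera, search_frame, cut_out
def ray(p,uv):
    K=np.array([[p["fx"],0,p["cx"]],[0,p["fy"],p["cy"]],[0,0,1.]])
    R=cv2.Rodrigues(np.array(p["rvec"],float))[0]; t=np.array(p["tvec"],float).ravel()
    return -R.T@t, R.T@np.linalg.solve(K,[uv[0],uv[1],1.])
def onz(p,uv,z):
    o,d=ray(p,uv); return o+d*(z-o[2])/d[2]
def proj(p,X):
    K=np.array([[p["fx"],0,p["cx"]],[0,p["fy"],p["cy"]],[0,0,1.]])
    return cv2.projectPoints(np.array(X,float).reshape(-1,1,3),np.array(p["rvec"],float),np.array(p["tvec"],float),K,None)[0].reshape(-1,2)
def save(p,n): cv2.imwrite("pics/"+n,p["image"][:,:,::-1])
Z=dict(line=4,stop_amber=20,stop_white=20,amber_vial=15,white_vial=18,mat=4,beaker=33,petri_dish=14,big_vial=56)
def look(cam,things,n):
    p=read_camera(cam); save(p,n)
    for th in things:
        c=cut_out(th,p)
        for r in c[:2]:
            q=np.argwhere(r["region"])[:,::-1].astype(np.float32)
            if len(q)<5: continue
            box=cv2.boxPoints(cv2.minAreaRect(q))
            print(cam,th,round(r["confidence"],2),np.round(r["at"],1),onz(p,r["at"],Z[th]).round(1)[:2],"box",[list(onz(p,b,Z[th]).round(0)[:2]) for b in box])
    return p
E
cat > a.py <<'E'
from h import *
print(env.state()["eef_pos"],env.state()["tcp_rot"],env.state()["t"])
for cam in ["top","scene"]: look(cam,list(Z) if cam=="top" else ["amber_vial","white_vial"],cam+"0.png")
E
python3 a.py
```

```text
[ 283.49734258 -556.96023987  404.17669825] [-3.14051835e+00 -1.12366343e-04  4.70769231e-01] 0.0
top line 0.97 [333.7 184.8] [648.3 -12.5] box [[np.float64(711.0), np.float64(110.0)], [np.float64(732.0), np.float64(-84.0)], [np.float64(589.0), np.float64(-99.0)], [np.float64(569.0), np.float64(94.0)]]
top stop_amber 0.72 [309.2 201.2] [613.9  39.8] box [[np.float64(639.0), np.float64(46.0)], [np.float64(640.0), np.float64(33.0)], [np.float64(589.0), np.float64(30.0)], [np.float64(589.0), np.float64(43.0)]]
top stop_white 0.61 [307.8 174.7] [669.5  41.8] box [[np.float64(706.0), np.float64(50.0)], [np.float64(707.0), np.float64(38.0)], [np.float64(652.0), np.float64(34.0)], [np.float64(651.0), np.float64(45.0)]]
top stop_white 0.27 [309.6 198.6] [619.3  38.9] box [[np.float64(641.0), np.float64(45.0)], [np.float64(642.0), np.float64(34.0)], [np.float64(589.0), np.float64(32.0)], [np.float64(589.0), np.float64(43.0)]]
top amber_vial 0.6 [320.4 200.3] [615.5  16.4] box [[np.float64(642.0), np.float64(33.0)], [np.float64(645.0), np.float64(11.0)], [np.float64(590.0), np.float64(6.0)], [
[... 1009 characters left out ...]
), np.float64(208.0)], [np.float64(544.0), np.float64(274.0)]]
top petri_dish 0.67 [449.7 188.3] [ 636. -256.] box [[np.float64(665.0), np.float64(-228.0)], [np.float64(664.0), np.float64(-283.0)], [np.float64(611.0), np.float64(-281.0)], [np.float64(612.0), np.float64(-227.0)]]
top big_vial 0.63 [209.9 166.4] [686.9 238.7] box [[np.float64(679.0), np.float64(271.0)], [np.float64(710.0), np.float64(255.0)], [np.float64(688.0), np.float64(213.0)], [np.float64(657.0), np.float64(229.0)]]
scene white_vial 0.68 [289.  225.3] [686.9  22.6] box [[np.float64(704.0), np.float64(40.0)], [np.float64(724.0), np.float64(1.0)], [np.float64(666.0), np.float64(-5.0)], [np.float64(649.0), np.float64(35.0)]]
```

View pics/top0.png

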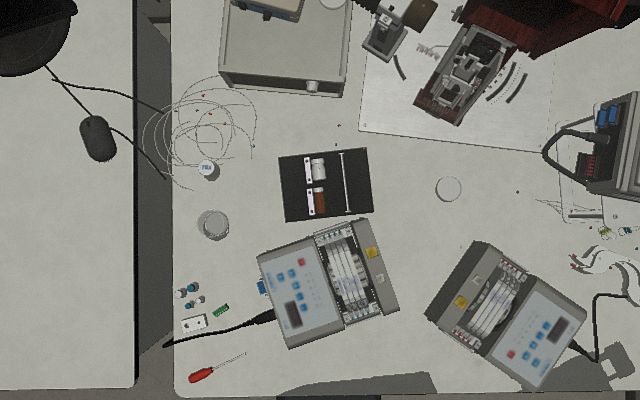

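View pics/scene0.png

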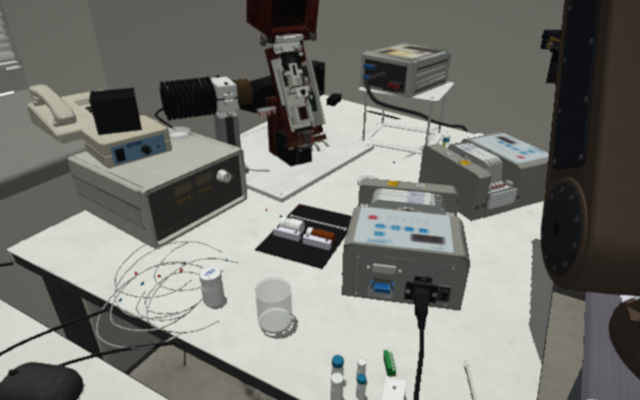

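The top view shows the amber vial at about (319,200) in the near lane and the white one at about (318,170) in the far lane. The stops are at col ~309 and the line at col ~344. The mat is yawed about +0.1 rad, and the bystanders are well away from it. I'll move above the mat, fingers shut and closing axis across the line.

Request:
move_arm([
  [[0.6,0.96,0],-0.23,-1],
  [[0.6,0.96,0],-0.23,-1],
  [[0.6,0.96,0],-0.23,-1],
  [[0.6,0.96,0],-0.23,-1],
  [[0.6,0.96,0],-0.23,-1],
  [[0.6,0.96,0],-0.23,-1],
  [[0.6,0.96,0],-0.23,-1],
  [[0.6,0.96,0],-0.23,-1],
  [[0.6,0.96,0],-0.23,-1],
  [[0.6,0.96,0],-0.23,-1],
  [[0.6,0.96,0],-0.23,-1],
  [[0.6,0.96,0],-0.23,-1],
  [[0.6,0.96,0],-0.23,-1],
  [[0.6,0.96,0],-0.23,-1],
  [[0.6,0.96,0],-0.23,-1],
  [[0.6,0.96,0],-0.23,-1],
  [[0.6,0.96,0],-0.23,-1],
  [[0.6,0.96,0],-0.23,-1],
  [[0.6,0.96,0],-0.23,-1],
  [[0.6,0.96,0],-0.23,-1],
])

```text
t: 2.32
eef_pos: [644.2, 20.7, 404.9]
tcp_rot: [3.141, -0.0, 0.102]
ft_force: [0.6, -0.8, 0.4]
opening: 0.006
grip_force: 0.0
```

```bash
cat > b.py <<'E'
from h import *
s=env.state();print(s["eef_pos"],s["tcp_rot"],s["t"],s["ft_force"],s["opening"])
look("wrist",["line","mat","stop_amber","stop_white","amber_vial","white_vial"],"w1.png")
E
python3 b.py
```

```text
[644.16689637  20.67197736 404.87164005] [ 3.14143290e+00 -1.63551307e-04  1.01981177e-01] 2.3167 [ 0.59436773 -0.75352886  0.3617012 ] 0.005676027830805047
wrist line 0.69 [349.  159.4] [655.6  -8.9] box [[np.float64(712.0), np.float64(104.0)], [np.float64(731.0), np.float64(-82.0)], [np.float64(592.0), np.float64(-109.0)], [np.float64(571.0), np.float64(98.0)]]
wrist mat 0.42 [322.9 192.7] [611.2  17.7] box [[np.float64(642.0), np.float64(32.0)], [np.float64(644.0), np.float64(10.0)], [np.float64(583.0), np.float64(3.0)], [np.float64(581.0), np.float64(26.0)]]
wrist stop_amber 0.79 [303.5 190.2] [616.9  41.1] box [[np.float64(644.0), np.float64(45.0)], [np.float64(646.0), np.float64(33.0)], [np.float64(588.0), np.float64(27.0)], [np.float64(587.0), np.float64(40.0)]]
wrist stop_amber 0.74 [329.  135.4] [683.2  18.3] box [[np.float64(703.0), np.float64(35.0)], [np.float64(705.0), np.float64(9.0)], [np.float64(660.0), np.float64(3.0)], [np.float64(658.0), np.float64(30.0)]]
wrist stop_white 0.94 [309.7 133.3] [683.3  39.8] box [[np.float64(709.0), np.float64(51.0)], [np.float64(711.0), np.float64(38.0)], [np.float64(654.0), np.float64(30.0)], [np.float64(652.0), np.float64(44.0)]]
wrist amber_vial 0.89 [323.3 189. ] [619.2  18. ] box [[np.float64(646.0), np.float64(33.0)], [np.float64(648.0), np.float64(10.0)], [np.float64(588.0), np.float64(3.0)], [np.float64(585.0), np.float64(27.0)]]
wrist white_vial 0.74 [330.2 136.8] [681.6  16.7] box [[np.float64(657.0), np.float64(31.0)], [np.float64(702.0), np.float64(36.0)], [np.float64(705.0), np.float64(7.0)], [np.float64(660.0), np.float64(2.0)]]
```

View pics/w1.png

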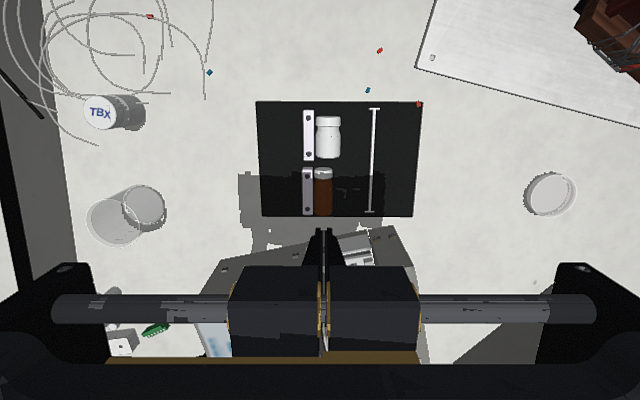

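The wrist view shows the line near col 373 (rows 109–212), amber at (323,190), white at (328,137), and the stops at col ~308. Next I'll work out positions in the line frame.

```bash
cat > c.py <<'E'
from h import *
import sys
def linefit(p):
    m=cut_out("mat",p); g=p["image"].astype(int).min(2)
    # predicted line location from previous fit or search window
    H=np.argwhere(g>110)[:,::-1]
    pts=np.array([onz(p,u,4)[:2] for u in H if onz(p,u,4)[2]==4 or True])
    # window in world
    c0=np.array([652,-45.]);ang=.105;ex=np.array([np.cos(ang),np.sin(ang)]);ey=np.array([-ex[1],ex[0]])
    a=(pts-c0)@ex;b=(pts-c0)@ey
    k=(abs(a)<66)&(abs(b)<12)
    q=pts[k]; print("n",len(q),"a",a[k].min(),a[k].max())
    vx,vy,x0,y0=cv2.fitLine(q[abs(a[k])<55].astype(np.float32),cv2.DIST_HUBER,0,.01,.01).ravel()
    return q.mean(0),np.arctan2(vy*np.sign(vx),abs(vx))
def vial(p,th,r,L,ang,c):
    R=cut_out(th,p)[0]; q=np.argwhere(R["region"])[:,::-1]
    ex=np.array([np.cos(ang),np.sin(ang)]);ey=np.array([-ex[1],ex[0]])
    w=np.array([onz(p,u,4+r)[:2] for u in q])-c
    a=w@ex;b=w@ey
    mid=[np.percentile(v,[1,99]).mean() for v in(a,b)]
    print(th,round(R["confidence"],2),"line frame mid",np.round(mid,1),"size",np.ptp(a).round(1),np.ptp(b).round(1),"world",(c+mid[0]*ex+mid[1]*ey).round(1),
      "axis ang",np.round(np.polyfit(a,b,1)[0],3))
if __name__=="__main__":
    for cam in sys.argv[1:]:
        p=read_camera(cam); c,ang=linefit(p); print(cam,"line",c.round(1),round(ang,4))
        vial(p,"amber_vial",11,55,ang,c); vial(p,"white_vial",14,44,ang,c)
    s=env.state();print(s["eef_pos"].round(1) if hasattr(s["eef_pos"],"round") else s["eef_pos"],s["t"],np.round(s["ft_force"],2))
E
python3 c.py wrist top
```

```text
n 282 a -58.07908494100928 64.95030843673818
wrist line [663.6 -35.2] 0.1039
amber_vial 0.69 line frame mid [-41.4  57.8] size 59.5 23.5 world [616.4  18. ] axis ang -0.011
white_vial 0.92 line frame mid [22.9 52.1] size 46.6 27.1 world [681.  19.] axis ang -0.008
n 4 a -54.783098761279064 -48.46443744969677
top line [599.5 -39.9] -0.0194
amber_vial 0.73 line frame mid [-8.7 61.5] size 35.7 145.0 world [592.   21.8] axis ang -0.273Traceback (most recent call last):
  File "c.py", line 26, in <module>
    vial(p,"amber_vial",11,55,ang,c); vial(p,"white_vial",14,44,ang,c)
                                      ~~~~^^^^^^^^^^^^^^^^^^^^^^^^^^^^
  File "c.py", line 16, in vial
    R=cut_out(th,p)[0]; q=np.argwhere(R["region"])[:,::-1]
      ~~~~~~~~~~~~~^^^
IndexError: list index out of range
```

Request:
move_arm([
  [[-0.115,-0.01,-0.7],0,-1],
  [[-0.115,-0.01,-0.7],0,-1],
  [[-0.115,-0.01,-0.7],0,-1],
  [[-0.115,-0.01,-0.7],0,-1],
  [[-0.115,-0.01,-0.7],0,-1],
  [[-0.115,-0.01,-0.7],0,-1],
  [[-0.115,-0.01,-0.7],0,-1],
  [[-0.115,-0.01,-0.7],0,-1],
  [[0,0,0],0,-1],
  [[0,0,0],0,-1],
])

```text
t: 3.9
eef_pos: [616.0, 16.6, 236.4]
tcp_rot: [-3.141, 0.002, 0.103]
ft_force: [0.6, -0.5, 0.8]
opening: 0.004
grip_force: 0.0
```

Run:
```python
from h import *
p=read_camera("wrist"); i=cv2.resize(p["image"][80:380,120:520],(800,600)); cv2.imwrite("pics/w2.png",i[:,:,::-1])
s=env.state(); e=np.array(s["eef_pos"]); print(e,s["tcp_rot"],np.round(s["ft_force"],2))
print(proj(p,[e-[0,0,190],[616.4,18,26],[663.6,-35.2,4]]).round(1))
```

```text
[616.35824174  16.54355157 237.47371826] [ 3.14140839e+00 -5.05510785e-04  1.02747737e-01] [ 0.52 -0.59 -0.08]
[[323.5 246.1]
 [321.2 230.4]
 [408.6 159.3]]
```

View pics/w2.png

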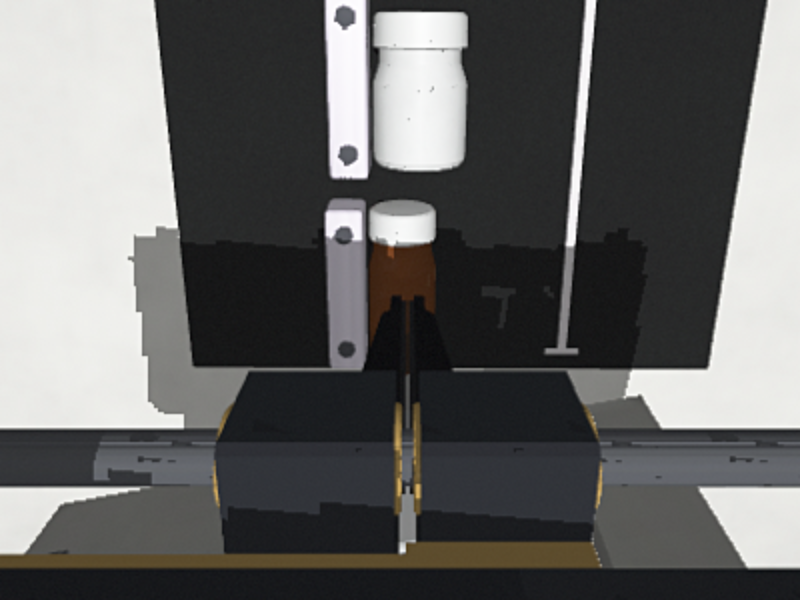

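Amber's body sits under the tips at crop (402,270). The tips are narrow, about 8 mm across the line, so I'll use several short strokes. First I need to find the contact height.

Request:
move_arm([
  [[0,0.15,-0.3],0,-1],
  [[0,0,-0.3],0,-1],
  [[0,0,0],0,-1],
  [[0,0,0],0,-1],
  [[0,0,0],0,-1],
])

```text
t: 4.37
eef_pos: [616.0, 21.1, 218.9]
tcp_rot: [3.141, -0.0, 0.103]
ft_force: [-0.2, -0.2, 0.4]
opening: 0.002
grip_force: 0.0
```

Request:
move_arm([
  [[0,0,-0.03],0,-1],
  [[0,0,-0.03],0,-1],
  [[0,0,0],0,-1],
])

```text
t: 4.62
eef_pos: [615.9, 21.1, 217.0]
tcp_rot: [3.141, -0.0, 0.103]
ft_force: [0.2, 0.3, 0.0]
opening: 0.006
grip_force: 0.0
```

Request:
move_arm([
  [[0,0,-0.03],0,-1],
  [[0,0,0],0,-1],
])

```text
t: 4.78
eef_pos: [616.0, 21.1, 216.4]
tcp_rot: [3.141, -0.0, 0.103]
ft_force: [-0.2, 0.3, 3.0]
opening: 0.005
grip_force: 1.3
```

Contact is at 3 N with TCP z at about 216.4. I'll make the first stroke now.

Request:
move_arm([
  [[0.01,-0.1,0],0,-1],
  [[0.01,-0.1,0],0,-1],
  [[0.01,-0.1,0],0,-1],
])

```text
t: 5.03
eef_pos: [616.9, 11.8, 216.3]
tcp_rot: [3.141, -0.0, 0.103]
ft_force: [-1.0, 0.4, 4.6]
opening: 0.009
grip_force: 2.4
```

Request:
move_arm([
  [[0.01,-0.1,0],0,-1],
  [[0.005,-0.05,0],0,-1],
  [[0,0,0],0,-1],
])

```text
t: 5.28
eef_pos: [617.4, 7.1, 216.2]
tcp_rot: [3.141, -0.0, 0.102]
ft_force: [-0.9, -0.1, 5.5]
opening: 0.004
grip_force: 2.8
```

```bash
cat > d.py <<'E'
from h import *
import sys
C=np.array([663.6,-35.2]);A=.1039;ex=np.array([np.cos(A),np.sin(A)]);ey=np.array([-ex[1],ex[0]])
p=read_camera("wrist")
for th,r in [("amber_vial",11),("white_vial",14)]:
    for R in cut_out(th,p)[:1]:
        q=np.argwhere(R["region"])[:,::-1]; w=np.array([onz(p,u,4+r)[:2] for u in q])-C; a=w@ex;b=w@ey
        out=[]
        for lo in (0,.33,.66):
            k=(a>=np.quantile(a,lo))&(a<=np.quantile(a,lo+.34)); out.append(np.percentile(b[k],[2,98]).round(1))
        print(th,round(R["confidence"],2),"b edges by a-third",[list(map(float,o)) for o in out],"a",np.percentile(a,[1,99]).round(1))
s=env.state();e=np.array(s["eef_pos"]);print("tcp",e.round(1),"line frame",((e[:2]-C)@ex).round(1),((e[:2]-C)@ey).round(1),"t",s["t"],np.round(s["ft_force"],1))
if len(sys.argv)>1: save(p,sys.argv[1])
E
python3 d.py
```

```text
amber_vial 0.97 b edges by a-third [[40.3, 62.3], [41.0, 60.8], [41.1, 61.6]] a [-55.2 -11. ]
white_vial 0.83 b edges by a-third [[39.7, 65.7], [39.3, 65.9], [40.1, 65.2]] a [-0.1 45.4]
tcp [617.3   7.4 216.2] line frame -41.6 47.2 t 5.4333 [-0.6 -0.6  6.5]
```

Request:
move_arm([
  [[0.01,-0.1,0.01],0,-1],
  [[0.01,-0.1,0],0,-1],
])

```text
t: 5.6
eef_pos: [617.8, 1.5, 216.1]
tcp_rot: [3.142, 0.0, 0.103]
ft_force: [-0.7, 0.6, -1.4]
opening: 0.002
grip_force: 0.0
```

Request:
move_arm([
  [[0.01,-0.1,0.0],0,-1],
  [[0,0,0],0,-1],
])

```text
t: 5.77
eef_pos: [618.2, -2.0, 216.1]
tcp_rot: [3.142, 0.0, 0.102]
ft_force: [-0.6, -0.5, 0.6]
opening: 0.006
grip_force: 0.0
```

```bash
python3 d.py
```

```text
amber_vial 0.78 b edges by a-third [[43.9, 60.0], [39.1, 58.9], [39.0, 59.5]] a [-58.9 -10.9]
white_vial 0.66 b edges by a-third [[39.0, 66.4], [39.5, 66.3], [39.4, 66.0]] a [-0.4 46. ]
tcp [618.1  -1.5 216.2] line frame -41.7 38.3 t 5.9167 [ 0.1  0.8 -0.2]
```

Rolling works as expected, with contact good for about ±4.5 mm of tip. I'll chain two strokes.

Request:
move_arm([
  [[0,0,0.15],0,-1],
  [[-0.05,0.49,0],0,-1],
  [[0,0,0],0,-1],
  [[0,0,-0.15],0,-1],
  [[0,0,0],0,-1],
  [[0.012,-0.113,0],0,-1],
  [[0.012,-0.113,0],0,-1],
  [[0.012,-0.113,0],0,-1],
  [[0.012,-0.113,0],0,-1],
  [[0.012,-0.113,0],0,-1],
  [[0,0,0.15],0,-1],
  [[-0.03,0.28,0],0,-1],
  [[0,0,0],0,-1],
  [[0,0,-0.15],0,-1],
  [[0,0,0],0,-1],
  [[0.012,-0.113,0],0,-1],
  [[0.012,-0.113,0],0,-1],
  [[0.012,-0.113,0],0,-1],
  [[0.012,-0.113,0],0,-1],
  [[0.012,-0.113,0],0,-1],
])

```text
t: 7.58
eef_pos: [619.4, -12.7, 216.4]
tcp_rot: [3.141, -0.0, 0.103]
ft_force: [0.5, 0.0, 2.6]
opening: 0.006
grip_force: 1.6
```

```bash
python3 d.py
```

```text
amber_vial 0.72 b edges by a-third [[19.9, 41.0], [20.5, 39.5], [20.0, 40.1]] a [-48.5 -11.8]
white_vial 0.93 b edges by a-third [[39.4, 66.4], [39.4, 66.5], [39.7, 66.2]] a [-0.3 46.3]
tcp [619.4 -12.6 216.3] line frame -41.6 27.1 t 7.7333 [-0.2  0.6  3.8]
```

Request:
move_arm([
  [[0,0,0.15],0,-1],
  [[-0.026,0.25,0],0,-1],
  [[0,0,0],0,-1],
  [[0,0,-0.15],0,-1],
  [[0,0,0],0,-1],
  [[0.012,-0.113,0],0,-1],
  [[0.012,-0.113,0],0,-1],
  [[0.012,-0.113,0],0,-1],
  [[0.012,-0.113,0],0,-1],
  [[0.012,-0.113,0],0,-1],
  [[0,0,0.15],0,-1],
  [[-0.027,0.26,0],0,-1],
  [[0,0,0],0,-1],
  [[0,0,-0.15],0,-1],
  [[0,0,0],0,-1],
  [[0.012,-0.113,0],0,-1],
  [[0.012,-0.113,0],0,-1],
  [[0.012,-0.113,0],0,-1],
  [[0.012,-0.113,0],0,-1],
  [[0.012,-0.113,0],0,-1],
])

```text
t: 9.4
eef_pos: [621.4, -31.3, 216.3]
tcp_rot: [3.141, -0.0, 0.103]
ft_force: [0.8, 0.5, 2.9]
opening: 0.006
grip_force: 1.6
```

```bash
python3 d.py w3.png
python3 - <<'E'
import cv2
i=cv2.imread('pics/w3.png');cv2.imwrite('pics/w3c.png',cv2.resize(i[80:280,220:480],(780,600)))
E
```

```text
amber_vial 0.79 b edges by a-third [[1.8, 22.5], [1.7, 21.0], [1.4, 21.4]] a [-51.1 -11.7]
white_vial 0.69 b edges by a-third [[39.3, 66.8], [39.2, 66.7], [39.8, 66.0]] a [-0.2 45.4]
tcp [621.4 -31.2 216.3] line frame -41.6 8.4 t 9.55 [-0.1 -0.8  3.2]
```

View pics/w3c.png

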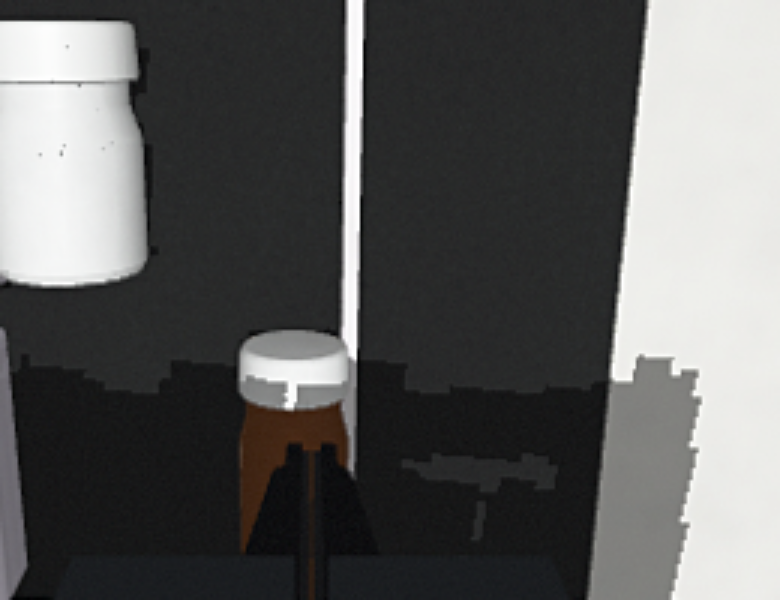

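Amber is rolling parallel, with its cap at crop (293,365) and the line at crop (353,200). One more stroke, then I'll refine the line position.

Request:
move_arm([
  [[0,0,0.15],0,-1],
  [[-0.026,0.25,0],0,-1],
  [[0,0,0],0,-1],
  [[0,0,-0.15],0,-1],
  [[0,0,0],0,-1],
  [[0.012,-0.113,0],0,-1],
  [[0.012,-0.113,0],0,-1],
  [[0.012,-0.113,0],0,-1],
  [[0.012,-0.113,0],0,-1],
  [[0,0,0],0,-1],
  [[0,0,0],0,-1],
])

```text
t: 10.47
eef_pos: [622.1, -37.2, 216.3]
tcp_rot: [3.141, -0.0, 0.102]
ft_force: [0.9, -0.5, 2.9]
opening: 0.001
grip_force: 1.7
```

```bash
cat >> d.py <<'E'
# line centre in the lit part: bright narrow run nearest the expected column
g=p["image"].astype(float).min(2); bs=[]
for a0 in np.arange(0,50,5.):
    X=C+a0*ex
    ps=np.array([[*(X+b*ey),4] for b in np.arange(-9,9,.25)]); uv=proj(p,ps).astype(np.float32)
    v=cv2.remap(g.astype(np.float32),uv[:,0].reshape(1,-1),uv[:,1].reshape(1,-1),cv2.INTER_LINEAR).ravel()
    if v.max()>130: k=v>v.max()*.5; bs.append(float(np.arange(-9,9,.25)[k].mean().round(2)))
print("line b by a",bs)
E
python3 d.py
```

```text
amber_vial 0.92 b edges by a-third [[-5.4, 15.3], [-5.2, 14.3], [-5.8, 14.2]] a [-48.3 -11.6]
white_vial 0.77 b edges by a-third [[38.9, 66.9], [39.1, 66.8], [39.5, 66.3]] a [-0.1 45.9]
tcp [622.1 -36.8 216.4] line frame -41.5 2.7 t 10.6167 [0.9 0.8 2.4]
line b by a [0.25, 0.25, 0.25, 0.25, 0.25, 0.25, 0.25, 0.25, 0.0, 0.0]
```

Request:
move_arm([
  [[0,0,0.15],0,-1],
  [[-0.014,0.13,0],0,-1],
  [[0,0,0],0,-1],
  [[0,0,-0.15],0,-1],
  [[0,0,0],0,-1],
  [[0.008,-0.073,0],0,-1],
  [[0.008,-0.073,0],0,-1],
  [[0.008,-0.073,0],0,-1],
  [[0.008,-0.073,0],0,-1],
  [[0,0,0],0,-1],
  [[0,0,0],0,-1],
  [[0,0,0.2],0,-1],
  [[0,0,0.6],0,-1],
  [[0,0,0],0,-1],
])

```text
t: 11.78
eef_pos: [622.9, -41.7, 242.6]
tcp_rot: [3.141, -0.002, 0.103]
ft_force: [-0.3, -0.5, 0.3]
opening: 0.006
grip_force: 0.0
```

```bash
python3 d.py
```

```text
amber_vial 0.74 b edges by a-third [[-10.4, 10.9], [-9.7, 9.9], [-10.2, 10.4]] a [-54.5 -11.8]
white_vial 0.93 b edges by a-third [[39.3, 66.3], [39.3, 66.5], [40.4, 65.8]] a [ 0.2 46. ]
tcp [622.4 -41.6 240.1] line frame -41.7 -2.1 t 11.9333 [-0.1  0.  -0.4]
line b by a [0.25, 0.38, 0.25, 0.25, 0.12, 0.12, 0.12, 0.12, 0.12, 0.12]
```

Amber is on the line, about 0.1 mm off. Next the white vial.

Request:
move_arm([
  [[0.46,0.54,0],0,-1],
  [[0.46,0.54,0],0,-1],
  [[0.46,0.54,0],0,-1],
  [[0.46,0.54,0],0,-1],
  [[0,0,0],0,-1],
  [[0,0,-0.25],0,-1],
  [[0,0,-0.25],0,-1],
  [[0,0,0],0,-1],
  [[0,0,0],0,-1],
])

```text
t: 12.68
eef_pos: [677.2, 22.3, 224.3]
tcp_rot: [-3.141, 0.002, 0.102]
ft_force: [0.1, 0.0, 0.6]
opening: 0.004
grip_force: 0.0
```

```bash
python3 d.py w4.png
python3 - <<'E'
import cv2
i=cv2.imread('pics/w4.png');cv2.imwrite('pics/w4c.png',cv2.resize(i[130:330,220:480],(780,600)))
E
```

```text
amber_vial 0.55 b edges by a-third [[-12.3, -6.7], [-11.3, -2.3], [-8.9, 0.8]] a [-68.6  -8.6]
white_vial 0.6 b edges by a-third [[38.8, 65.4], [40.0, 65.1], [39.7, 65.1]] a [ 2.6 48.7]
tcp [677.7  22.6 225.5] line frame 20.0 56.0 t 12.8333 [-0.2  0.6  0.3]
line b by a [0.12, 0.0, 0.0, 0.0, 0.0, 0.0, -0.12, 0.0, -0.12, -0.12]
```

View pics/w4c.png

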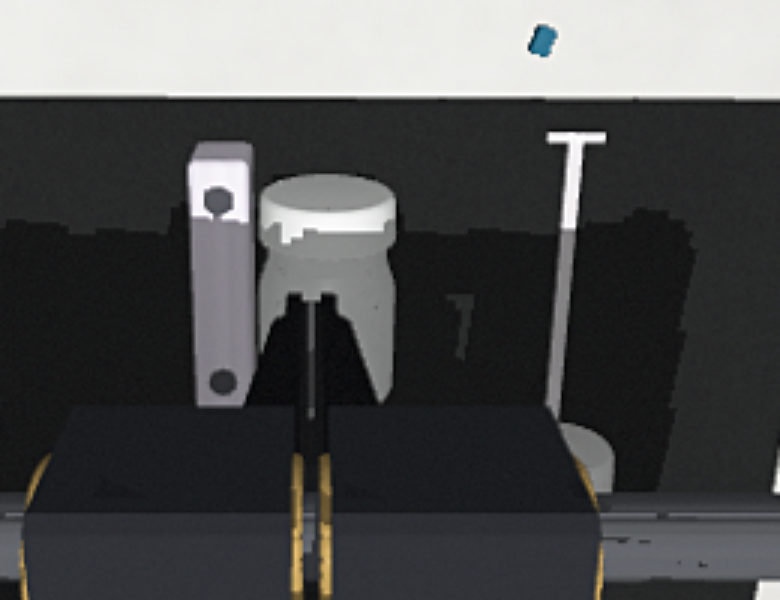

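The tips stand over the white vial's body (crop 312,300), a little to the stop side of its axis (crop 328). Next I'll lower to contact.

Request:
move_arm([
  [[0,0,-0.05],0,-1],
  [[0,0,-0.03],0,-1],
  [[0,0,0],0,-1],
])

```text
t: 13.08
eef_pos: [677.7, 23.0, 222.9]
tcp_rot: [3.142, 0.0, 0.103]
ft_force: [-0.1, -0.5, -0.5]
opening: 0.005
grip_force: 0.0
```

Request:
move_arm([
  [[0,0,-0.02],0,-1],
  [[0,0,0],0,-1],
])

```text
t: 13.25
eef_pos: [677.8, 23.1, 222.4]
tcp_rot: [3.141, -0.0, 0.103]
ft_force: [0.5, -0.0, 0.3]
opening: 0.003
grip_force: 0.2
```

Request:
move_arm([
  [[0,0,-0.02],0,-1],
  [[0,0,0],0,-1],
  [[0,0,0],0,-1],
])

```text
t: 13.5
eef_pos: [677.8, 23.1, 222.3]
tcp_rot: [3.141, -0.001, 0.103]
ft_force: [-2.0, 0.3, 5.1]
opening: 0.006
grip_force: 2.5
```

Request:
move_arm([
  [[0.011,-0.107,0.005],0,-1],
  [[0.011,-0.107,0],0,-1],
  [[0.011,-0.107,0],0,-1],
  [[0.011,-0.107,0],0,-1],
  [[0.011,-0.107,0],0,-1],
  [[0,0,0.15],0,-1],
  [[-0.028,0.265,0],0,-1],
  [[0,0,0],0,-1],
  [[0,0,-0.15],0,-1],
  [[0,0,0],0,-1],
  [[0.011,-0.107,0],0,-1],
  [[0.011,-0.107,0],0,-1],
  [[0.011,-0.107,0],0,-1],
  [[0.011,-0.107,0],0,-1],
  [[0.011,-0.107,0],0,-1],
  [[0,0,0],0,-1],
])

```text
t: 14.83
eef_pos: [680.4, -1.4, 222.3]
tcp_rot: [3.141, -0.001, 0.103]
ft_force: [-0.4, -0.2, 7.3]
opening: 0.002
grip_force: 3.7
```

```bash
python3 d.py
```

```text
white_vial 0.62 b edges by a-third [[21.2, 48.9], [22.8, 47.8], [22.4, 48.2]] a [ 3.7 48.8]
tcp [680.4  -1.  222.3] line frame 20.3 32.3 t 14.9833 [-1.3 -0.3  8.1]
line b by a [0.12, 0.12, 0.0, 0.0, 0.0, 0.0, 0.0, -0.12]
```

Request:
move_arm([
  [[0,0,0.15],0,-1],
  [[-0.026,0.25,0],0,-1],
  [[0,0,0],0,-1],
  [[0,0,-0.135],0,-1],
  [[0,0,0],0,-1],
  [[0.012,-0.113,0],0,-1],
  [[0.012,-0.113,0],0,-1],
  [[0.012,-0.113,0],0,-1],
  [[0.012,-0.113,0],0,-1],
  [[0.012,-0.113,0],0,-1],
  [[0,0,0.15],0,-1],
  [[-0.028,0.27,0],0,-1],
  [[0,0,0],0,-1],
  [[0,0,-0.15],0,-1],
  [[0,0,0],0,-1],
  [[0.012,-0.113,0],0,-1],
  [[0.012,-0.113,0],0,-1],
  [[0.012,-0.113,0],0,-1],
  [[0.012,-0.113,0],0,-1],
  [[0.012,-0.113,0],0,-1],
])

```text
t: 16.65
eef_pos: [682.3, -19.9, 222.4]
tcp_rot: [3.141, -0.0, 0.103]
ft_force: [0.1, 0.3, 3.3]
opening: 0.006
grip_force: 1.7
```

```bash
python3 d.py
```

```text
white_vial 0.76 b edges by a-third [[2.9, 30.5], [4.5, 29.3], [3.9, 29.1]] a [ 4.  48.5]
tcp [682.3 -19.8 222.4] line frame 20.2 13.4 t 16.8 [0.1 0.2 3.4]
line b by a [-0.5, 3.0, 3.81, 3.86, 3.71, 3.95, 3.81, 0.0]
```

Request:
move_arm([
  [[0,0,0.15],0,-1],
  [[-0.026,0.25,0],0,-1],
  [[0,0,0],0,-1],
  [[0,0,-0.15],0,-1],
  [[0,0,0],0,-1],
  [[0.012,-0.113,0],0,-1],
  [[0.012,-0.113,0],0,-1],
  [[0.012,-0.113,0],0,-1],
  [[0.012,-0.113,0],0,-1],
  [[0.012,-0.113,0],0,-1],
  [[0,0,0.15],0,-1],
  [[-0.028,0.27,0],0,-1],
  [[0,0,0],0,-1],
  [[0,0,-0.15],0,-1],
  [[0,0,0],0,-1],
  [[0.012,-0.113,0],0,-1],
  [[0.012,-0.113,0],0,-1],
  [[0.012,-0.113,0],0,-1],
  [[0.008,-0.08,0],0,-1],
  [[0,0,0],0,-1],
])

```text
t: 18.47
eef_pos: [683.8, -34.0, 222.3]
tcp_rot: [3.141, -0.0, 0.102]
ft_force: [0.3, -0.3, 2.9]
opening: 0.006
grip_force: 1.8
```

```bash
python3 d.py
```

```text
amber_vial 0.61 b edges by a-third [[-3.5, 2.1], [-3.5, 1.4], [-3.5, 1.1]] a [-74.2 -49.3]
white_vial 0.85 b edges by a-third [[-13.7, 14.0], [-12.8, 12.6], [-12.8, 12.9]] a [ 7.3 48.9]
tcp [683.7 -33.4 222.4] line frame 20.2 -0.3 t 18.6167 [0.9 0.5 3.2]
line b by a [1.16, -0.12, -0.12, -0.12, -0.12, -0.12, 0.0]
```

The white vial is on the line too. I'll lift and look from above.

Request:
move_arm([
  [[0,0,0],0,-1],
  [[0,0,0.15],0,-1],
  [[0,0,0.7],0,-1],
  [[0,0,0.7],0,-1],
  [[-0.2,0.0,0.7],0,-1],
  [[-0.2,0.0,0.7],0,-1],
  [[-0.2,0.0,0.7],0,-1],
  [[-0.2,0.0,0.7],0,-1],
  [[-0.2,0.0,0.7],0,-1],
  [[-0.2,0.0,0.7],0,-1],
  [[0,0,0],0,-1],
  [[0,0,0],0,-1],
  [[0,0,0],0,-1],
])

```text
t: 19.7
eef_pos: [647.6, -33.2, 394.1]
tcp_rot: [-3.141, 0.001, 0.103]
ft_force: [-0.8, 0.2, -0.3]
opening: 0.009
grip_force: 0.0
```

```bash
python3 d.py w5.png
```

```text
white_vial 0.94 b edges by a-third [[-12.4, 13.9], [-14.4, 13.8], [-13.4, 12.7]] a [-0.2 46.1]
tcp [647.8 -33.3 393.6] line frame -15.5 3.6 t 19.85 [-0.5 -0.4  0.4]
line b by a [-0.12, -0.12, -0.12, -0.12, -0.12, -0.12, -0.12, -0.12, -0.12, 1.5]
```

View pics/w5.png

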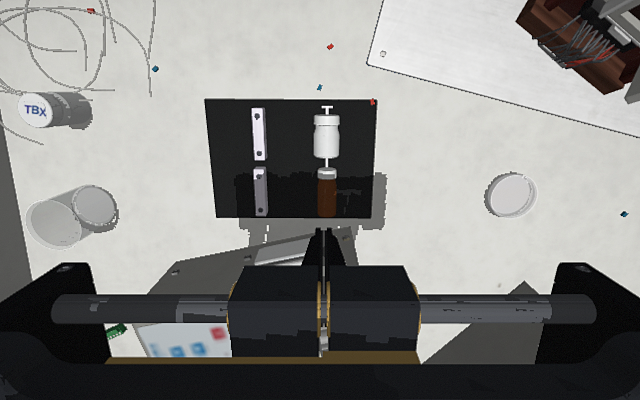

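Both vials lie centred along the line, white at (326,137) and amber at (327,192). The bystanders look undisturbed, so I'm handing in.

```bash
python3 -c "
from cell import env; print(env.job_done())"
```

```text
the job is handed in; nothing more can be done
None
```

Both vials were rolled onto the white line, their last measured offsets from it within about 0.5 mm, and left at rest with the arm clear; the bystanders look undisturbed in the last picture, and the job was handed in at about 20 s.

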